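# Press the lid home on the seal tin

### The arm

A 6-joint arm with a two-finger parallel gripper is mounted at the origin on a cart in front of the work surface, level with it; the furniture and walls round the work are solid. World frame = base frame: x ahead of the robot, y to its left, z up, the work surface at z = 0. Lengths are in m, angles in rad, forces in N, time in s.
With the tool pointing down it reaches from about 0.35 to 0.85 m from the base axis. Payload 8.1 kg.
Tool frame: the origin (TCP) lies midway between the tips of the shut fingers; the grasp point (between the pads) lies robot.grip_depth behind it (robot.grip_depth is the distance from the TCP to the grasp point, in m); z points along the fingers, y is the line along which they close (so a half turn about z gives the same grasp; the last joint's range is limited). The gripper opens to 93 mm and grips with 3 to 60 N. Pads are 15 mm wide; open, the fingers measure 128 mm over their backs; the gripper's body (75 mm by 188 mm) begins 65 mm behind the grasp point.
Start: joints at [-1.399, 0.13, 1.488, -0, 1.523, -0.085], TCP at [0.152, -0.58, 0.219] pointing down, gripper open.
Joint ranges: [-2.96, 2.96], [-0.89, 2.26], [0.02, 2.5], [-1.34, 4.48], [0, 2.73], [-2.66, 2.66]. Speed limits (rad/s): [2.39, 2.39, 2.79, 3.14, 3.14, 3.14].

### API

Orientations are given as a rotation vector (axis times angle).
In Python, from plant import robot gives the robot as it stands.
- The arm moves only by the tool carry_out, never from a script. Its argument "rows" is a list of rows, each a list of 6 numbers: the shift along the tool's x, y, z in m, then the turn, a rotation vector about the tool's x, y, z in degrees. A call has 1 to 12 rows; each row is the pose to reach, as a shift and turn from the pose commanded when the call began, along the tool's axes at that moment; what a row does not reach only later rows make up. A row lasts 1/8 s, in which the tool goes at most 62.5 mm and 10.7 degrees, less where a joint would pass 70% of its speed; a pose out of reach is approached as far as the arm can. A call with a gripper value outside its range is refused whole. "jaw" is the closure in counts, from 0 (fully open) to 255 (shut), set as the call begins (left out, the last holds). The fingers move at their own pace and stop on an object; "force" is the grip in N (left out, the last holds). Time passes only in rows, so rows that repeat a pose let the fingers close. It gives the time, the measured TCP pose, the force, the opening and the grip force at its end, in the units of the state.
- robot.read_state(): the state, without advancing time (a new reading comes with each control period).
- robot.read_camera(name): name is "side" or "top" or "wrist"; returns the picture (480x640x3 uint8, red, green, blue); there is no depth.
- robot.camera_model(name): a dict with "fx", "fy", "cx", "cy" (pixels), "R" (3x3) and "t" (3): a world point X has camera coordinates R X + t; the wrist camera has in their place "mount" (4x4, takes a point from camera to tool coordinates, whose origin is the TCP and whose axes are the flange's). Camera axes: x right, y down, z forward; pixel columns grow to the right and rows downward; lengths in m; the calibration is good to about 2 mm. The wrist camera is an equidistant fisheye: a pixel r from the principal point sees the ray r / f radians off the axis. A picture is of the moment at which its call begins: read the wrist's pose just before it. camera_model takes no time and is no camera call.
- robot.close_job(): hands the job in; it is judged then, once.
Trained networks look in the newest picture that a camera, given by its name, has taken for a name from the list of things; names that differ only in an ending like _2 or _b are one class to them, and where a whole thing is asked for, a point or a joint stands for the part that bears it (a point fixed in the world has none). Each returns a list of dicts, best first, with "conf" (0 to 1); they miss things now and then, are a little off and sometimes report something else, mostly with a low value. They report only what shows in the picture. A call takes as long as a camera call.
- robot.outline_of(camera, target): "pixels" (480x640 bool, what is visible of it) and "pixel" ([column, row] in pixels, amid what is visible of it).
The state is a dict: "t": time; "q": joint angles; "dq": joint speeds; "joint_torque": joint torques, N m; "tool_pos": TCP position; "orientation": TCP orientation; "force": force on the tool from outside, world axes, zero at the start; "wrist_torque": the same for the moment, N m; "opening": finger opening in m; "gripper_force": force on a finger pad.
Only numpy, scipy, OpenCV 4.12 (cv2) and the standard library are available. Lean on these libraries where they do the work, as an engineer would, in place of code of your own. Each camera call takes 0.05 s, during which the arm holds its last target. There are 200 camera calls.

### The job

Two small blue screw presses stand on the bench; one has the round metal seal tin under its screw, the other is empty. Turn the knob of the press with the tin clockwise (seen from above) until the resistance rises sharply, then add about 30 degrees more, so that the red pointer stops in the green patch of the dial; do not overshoot the patch, leave the knob tight and let go. Leave the empty press as it is.

Things in the scene. Friction and masses are not known exactly. Their poses are not given: they have to be found in the camera images.
- tin_press: Blue C-frame screw press with the seal tin (62 mm round, 22 mm high) in it, 135 x 90 mm, fixed to the bench, lower than its knob. Origin on the bench under the upright screw axis; post on the +x side. Fixed round dial 86 mm across, top at z 79 mm: black zero mark at -x; green patch spans 18 to 42 degrees clockwise (seen from above) from it.
- press_knob_grip (a point): Centre of the tin press's knob, on the screw axis, 113 mm above the bench: orange bar 46 (x) x 16 (y) x 34 mm (z), black line on top towards -x; turns with it. 28 mm below lies the collar. Clockwise from above tightens: free (0.04 N m) for the first 17 to 46 degrees, then 0.26 N m, taking the collar along. Stays where left, level unchanged.
- press_collar (a joint): Turn (rad, clockwise grows) of the steel collar, 42 mm across, under the tin press's knob, with a red pointer. 0 at the start, pointer at the black mark; rests while the knob runs free, goes with the knob after the bite, so it reads the extra turn. Green patch 0.31 to 0.73, middle 0.52. Held by friction, no spring.
- press_collar_pointer (a point): Screw axis at the collar, 83 mm above the bench. -x points along the red pointer (end 34 mm from the axis), z up; turns with the collar. From the bite on, the knob's bar lies along the pointer, black line above it; turned back, the knob comes loose and the pointer stays.
- idle_knob_tip (a point): Top end of the black line on the like knob of the empty press, 20 mm from its screw axis, 130 mm above the bench; turns with that knob. The presses' axes are 18 cm or more apart. To be left alone.

How it is judged:
At the end, for the whole second after the job is handed in: The collar of the press with the tin stands 0.31 to 0.73 rad (18 to 42 degrees) past the bite, at rest, and the knob is still tight: its bar parallel to the pointer within 0.25 rad (value of joint press_collar between 0.31 and 0.73 rad and velocity of joint press_collar below 0.02 rad/s and angle between the x axis of press_knob_grip and the x axis of press_collar_pointer, either way round below 0.25 rad); the robot touches nothing.
It fails at once if overtightened: pointer beyond the green patch (more than 0.75 rad past the bite) (value of joint press_collar above 0.75 rad).
It fails at once if knob of the empty press turned (its tip shifted by more than 8 mm) (distance of idle_knob_tip from where it was at the start of the episode above 0.008 m).
It also fails if it takes over 42 s, if anything falls off the work surface, if the arm or the gripper's body presses on something with over 40 N, if the wrist force passes 120 N, or if a joint passes its speed limit or range.

## Working session

There is one attempt and no reset: what is moved stays moved. The work goes in short steps, Python scripts to look and compute and a tool call to move; the robot and the scene stay as the last step left them, time stands still between calls to the robot, and variables do not carry over. Pictures are saved under pics/ and viewed, at most 10 in all, crops included, and the job is handed in when it is done.

Besides the shell and the picture viewer there is one more tool, called after "Call:" in YAML: its name, and indented under it one key for each argument. carry_out: Moves the arm, as the interface text tells. Its arguments: {"type":"object","properties":{"rows":{"type":"array"},"jaw":{"type":"number"},"force":{"type":"number"}},"required":["rows"]}

```bash
mkdir -p pics; cat > h.py <<'E'
import numpy as np, cv2
from scipy.spatial.transform import Rotation as Rn
from plant import robot
def ray(cam,uv,st=None):
    m=robot.camera_model(cam); x=(uv[0]-m['cx'])/m['fx']; y=(uv[1]-m['cy'])/m['fy']
    if cam=='wrist':
        r=np.hypot(x,y); d=np.array([x/r*np.sin(r),y/r*np.sin(r),np.cos(r)]) if r>0 else np.array([0,0,1.])
        M=np.array(m['mount']); T=Rn.from_rotvec(st['orientation']).as_matrix()
        return T@M[:3,3]+np.array(st['tool_pos']), T@M[:3,:3]@d
    R=np.array(m['R']);t=np.array(m['t']); return -R.T@t, R.T@np.array([x,y,1.])
def at_z(cam,uv,z,st=None):
    o,d=ray(cam,uv,st); return o+d*(z-o[2])/d[2]
def save(img,n): cv2.imwrite('pics/'+n,img[:,:,::-1])
E
python3 - <<'E'
from h import *
st=robot.read_state();print(st,robot.grip_depth)
a=robot.read_camera('top');b=robot.read_camera('side')
save(a,'t0.png');save(b,'s0.png')
for c in('top','side'):
  for n,z in(('tin_press',.05),('press_knob_grip',.113),('press_collar',.083),('idle_knob_tip',.113)):
    for o in robot.outline_of(c,n)[:3]: print(c,n,o['conf'],o['pixel'],o['pixels'].sum(),at_z(c,o['pixel'],z).round(3))
E
```

```text
{'t': 0.0, 'q': array([-1.39937793e+00,  1.31133339e-01,  1.48928339e+00, -2.05416912e-05,
        1.52301397e+00, -8.54330554e-02]), 'dq': array([ 0.00078244, -0.00193347,  0.00034139, -0.00075327,  0.00175423,
       -0.00151485]), 'joint_torque': array([ 1.13064016e-03, -5.59837282e+01, -4.91753626e+01,  7.67898420e-02,
        3.52476630e-02, -1.01330422e-04]), 'tool_pos': array([ 0.15231796, -0.57974689,  0.21760183]), 'orientation': array([-3.11390028e+00, -4.02119660e-01,  1.56197840e-04]), 'force': array([-0.74158066, -0.44834143,  0.57586424]), 'wrist_torque': array([0.04808415, 0.02570051, 0.02569949]), 'gripper_force': 0.0, 'opening': 0.09299380354909913} 0.0188
top tin_press 0.56 [376.8, 197.5] 2723 [ 0.556 -0.257  0.05 ]
top tin_press 0.56 [380.8, 192.2] 270 [ 0.567 -0.265  0.05 ]
top press_knob_grip 0.76 [378.4, 192.6] 268 [ 0.552 -0.251  0.113]
top press_collar 0.82 [376.7, 191.5] 435 [ 0.561 -0.252  0.083]
top idle_knob_tip 0.64 [200.9, 211.9] 242 [0.51  0.085 0.113]
side tin_press 0.8 [295.5, 229.7] 3863 [ 0.561 -0.233  0.05 ]
side press_knob_grip 0.97 [297.7, 194.8] 465 [ 0.56  -0.258  0.113]
side press_collar 0.55 [297.6, 204.0] 718 [ 0.565 -0.27   0.083]
side idle_knob_tip 0.94 [264.5, 350.5] 849 [0.517 0.097 0.113]
```

View pics/t0.png

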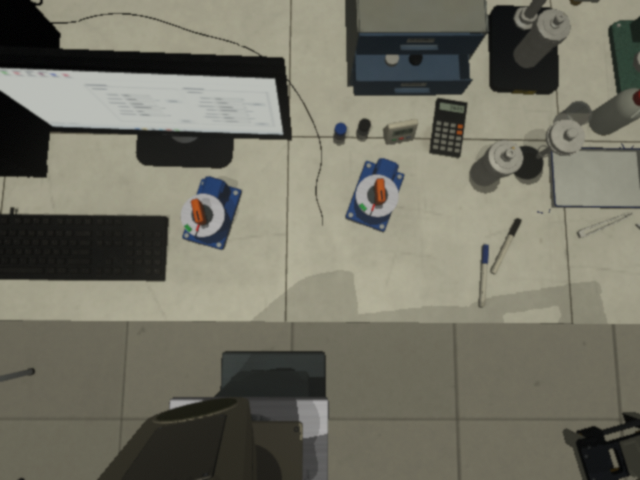

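View pics/s0.png

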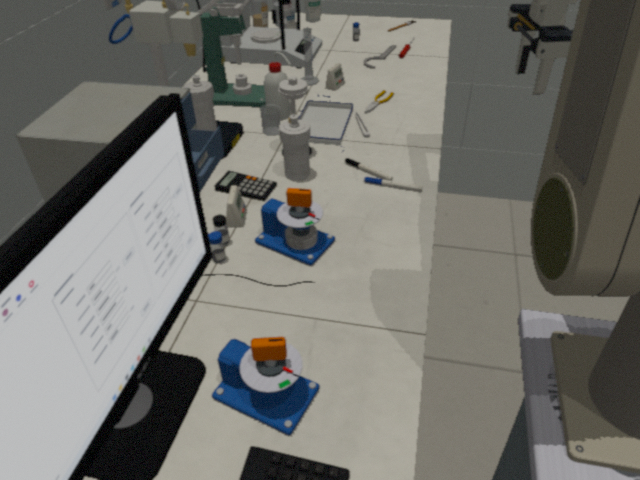

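The top picture shows two presses, at (376,193) and (204,213). In the side picture only the far press, at (300,230), has the tin. That is the right-hand press in the top view, at about (0.556, -0.255), and it matches the network's answer. Next I'll move above it.

```bash
cat >> h.py <<'E'
def rel(p,xdir=None):
    """shift in tool axes, and turn about tool z (deg) to bring tool x along world angle xdir (tool down)"""
    st=robot.read_state(); T=Rn.from_rotvec(st['orientation']).as_matrix()
    s=T.T@(np.array(p)-st['tool_pos']); yaw=np.degrees(np.arctan2(T[1,0],T[0,0]))
    print('shift mm',(s*1000).round(1),'yaw',yaw.round(2),'tilt',T[:,2].round(3), 'q6',st['q'][5].round(3))
    if xdir is not None: print('turn z',((yaw-xdir+90)%180-90).round(1))
E
python3 - <<'E'
from h import *
rel([.54,-.25,.30]); print(np.array(robot.camera_model('wrist')['mount']).round(3))
for px in ((377,203),(381,180)): print(at_z('top',px,.13))
E
```

```text
shift mm [ 458.8 -221.1  -81.4] yaw 14.71 tilt [-0.  0. -1.] q6 -0.085
[[-0.    -0.963 -0.268  0.074]
 [ 1.     0.    -0.     0.001]
 [ 0.    -0.268  0.963 -0.166]
 [ 0.     0.     0.     1.   ]]
[ 0.52800187 -0.24577869  0.13      ]
[ 0.57235956 -0.25380678  0.13      ]
```

Call:
carry_out:
  rows:
    - [0.02,-0.01,-0.05,0,0,-10]
    - [0.06,-0.03,-0.08,0,0,-20]
    - [0.11,-0.05,-0.08,0,0,-30]
    - [0.16,-0.075,-0.08,0,0,-40]
    - [0.21,-0.1,-0.08,0,0,-50]
    - [0.26,-0.125,-0.08,0,0,-60]
    - [0.31,-0.15,-0.08,0,0,-70]
    - [0.36,-0.175,-0.08,0,0,-80]
    - [0.41,-0.2,-0.08,0,0,-90]
    - [0.459,-0.221,-0.08,0,0,-100]
    - [0.459,-0.221,-0.08,0,0,-110]
    - [0.459,-0.221,-0.08,0,0,-120]

```text
t: 2.0
tool_pos: [0.5408, -0.2491, 0.2984]
orientation: [-1.198, -2.904, 0.0]
force: [-0.2, 0.3, -0.7]
opening: 0.0926
gripper_force: 0.0
```

Call:
carry_out:
  rows:
    - [0,0,0,0,0,-10]
    - [0,0,0,0,0,-20]
    - [0,0,0,0,0,-30]
    - [0,0,0,0,0,-35]
    - [0,0,0,0,0,-35]
    - [0,0,0,0,0,-35]

```text
t: 2.75
tool_pos: [0.5403, -0.25, 0.2987]
orientation: [0.285, 3.129, 0.0]
force: [0.1, -0.2, -0.3]
opening: 0.0928
gripper_force: 0.0
```

```bash
python3 - <<'E'
from h import *
st=robot.read_state();a=robot.read_camera('wrist')
print(st['t'],st['tool_pos'],st['q'])
b=a.copy()
for n,z in(('press_knob_grip',.13),('press_collar',.085)):
  for o in robot.outline_of('wrist',n)[:2]:
    m=o['pixels'];print(n,o['conf'],o['pixel'],m.sum(),at_z('wrist',o['pixel'],z,st).round(3))
    if 'knob' in n:
      c=cv2.minAreaRect(np.argwhere(m)[:,::-1].astype(np.float32)); bx=cv2.boxPoints(c)
      print([at_z('wrist',p,.13,st)[:2].round(3) for p in bx], bx.round())
x,y=map(int,robot.outline_of('wrist','tin_press')[0]['pixel'])
c=a[max(0,y-120):y+120,max(0,x-160):x+160]; print('crop origin',max(0,x-160),max(0,y-120))
save(cv2.resize(c,None,fx=2.5,fy=2.5),'w1.png')
E
```

```text
2.75 [ 0.54025761 -0.24995793  0.29866852] [-5.19479607e-01  9.85511261e-02  1.37806289e+00  4.35437910e-05
  1.66493902e+00 -1.90872637e+00]
press_knob_grip 0.63 [324.2, 227.2] 890 [ 0.549 -0.253  0.13 ]
[array([ 0.528, -0.262]), array([ 0.526, -0.245]), array([ 0.576, -0.241]), array([ 0.578, -0.259])] [[311. 207.]
 [329. 202.]
 [342. 253.]
 [324. 257.]]
press_collar 0.72 [327.2, 221.5] 1404 [ 0.554 -0.251  0.085]Traceback (most recent call last):
  File "<stdin>", line 11, in <module>
IndexError: list index out of range
```

```bash
python3 - <<'E'
from h import *
a=robot.read_camera('wrist')
save(cv2.resize(a[155:305,230:430],None,fx=4,fy=4,interpolation=cv2.INTER_CUBIC),'w1.png')
E
```

```text
(no output)
```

View pics/w1.png

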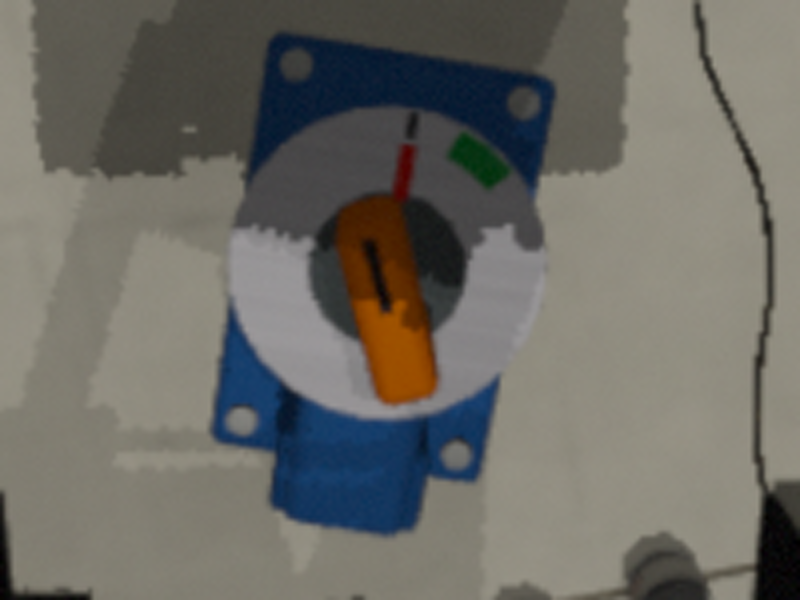

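Wrist crop (4x, origin (230,155)): black line from (370,240) to (387,308), red pointer at (403,172), green patch at (478,160). The knob is anticlockwise of the pointer, as described.

```bash
python3 - <<'E'
from h import *
st=robot.read_state()
f=lambda u,v,z: at_z('wrist',(230+u/4,155+v/4),z,st)[:2]
tip,inn,far=f(370,238,.13),f(387,308,.13),f(408,396,.13)
for a in(inn,far):
    d=tip-a; print(np.degrees(np.arctan2(d[1],d[0])),np.linalg.norm(d))
c=far+(tip-far)*23/43.5; print('axis',tip,far,c)
dc=f(387,262,.079); print('dial centre',dc)
for p in((412,122),(403,172),(478,160)):
    d=f(*p,.08)-dc; print(np.degrees(np.arctan2(d[1],d[0])),np.linalg.norm(d))
d=tip-far; rel([c[0],c[1],.2],np.degrees(np.arctan2(d[1],d[0])))
E
```

```text
-177.0467065421981 0.017109703490705674
-177.16336568423822 0.03921655648665379
axis [ 0.53670747 -0.25260002] [ 0.57587598 -0.25065925] [ 0.55516619 -0.2516854 ]
dial centre [ 0.5544478  -0.25164321]
159.92962533086236 0.038231968331789705
160.0043085407914 0.02479547812614068
128.99081096659674 0.03652015241206065
shift mm [-15.    1.   98.6] yaw 169.68 tilt [-0.  0. -1.] q6 -1.91
turn z -13.2
```

Call:
carry_out:
  rows:
    - [-0.005,0,0.03,0,0,-6]
    - [-0.015,0.001,0.07,0,0,-13]
    - [-0.015,0.001,0.11,0,0,-13]
    - [-0.015,0.001,0.14,0,0,-13]
    - [-0.015,0.001,0.14,0,0,-13]

```text
t: 3.62
tool_pos: [0.5532, -0.2506, 0.1554]
orientation: [0.074, -3.136, -0.005]
force: [-0.6, -0.3, -0.1]
opening: 0.0931
gripper_force: 0.0
```

```bash
python3 - <<'E'
from h import *
st=robot.read_state();a=robot.read_camera('wrist')
rel([.555,-.2515,.102],183)
save(cv2.resize(a[180:380,200:460],None,fx=3,fy=3,interpolation=cv2.INTER_CUBIC),'w2.png')
E
```

```text
shift mm [-0.6 -0.3 55.9] yaw -177.3 tilt [-0.002  0.001 -1.   ] q6 -2.128
turn z -0.3
```

View pics/w2.png

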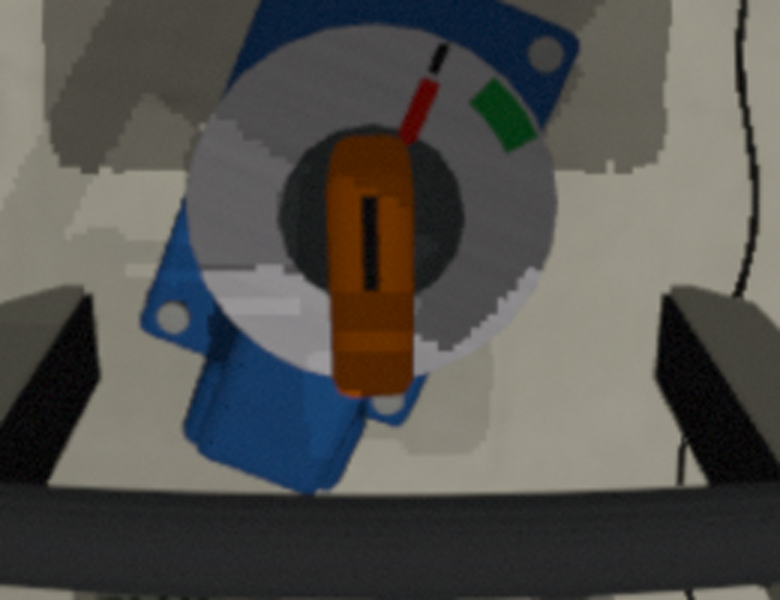

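The bar is aligned with the tool: black line upright at column 370, fingers evenly either side. The pointer is still at the mark. Descend and grip.

Call:
carry_out:
  rows:
    - [0,-0.0005,0.03,0,0,0]
    - [0,-0.0005,0.054,0,0,0]
    - [0,-0.0005,0.054,0,0,0]

```text
t: 4.05
tool_pos: [0.5549, -0.2521, 0.1047]
orientation: [0.074, -3.14, -0.001]
force: [0.0, 0.3, 0.0]
opening: 0.093
gripper_force: 0.0
```

Call:
carry_out:
  rows:
    - [0,0,0,0,0,0]
    - [0,0,0,0,0,0]
    - [0,0,0,0,0,0]
    - [0,0,0,0,0,0]
    - [0,0,0,0,0,0]
    - [0,0,0,0,0,0]
    - [0,0,0,0,0,0]
    - [0,0,0,0,0,0]
    - [0,0,0,0,0,0]
    - [0,0,0,0,0,0]
  jaw: 255
  force: 50

```text
t: 5.3
tool_pos: [0.5552, -0.2517, 0.1046]
orientation: [0.075, -3.141, -0.001]
force: [-1.2, 5.2, 1.8]
opening: 0.0157
gripper_force: 49.9
```

```bash
python3 - <<'E'
from h import *
st=robot.read_state(); print({k:np.round(st[k],3) for k in('t','tool_pos','force','wrist_torque','opening','gripper_force')}); rel([.555,-.2515,.102],183)
E
```

```text
{'t': np.float64(5.3), 'tool_pos': array([ 0.555, -0.252,  0.105]), 'force': array([-1.158,  5.156,  1.816]), 'wrist_torque': array([0.726, 0.031, 0.02 ]), 'opening': np.float64(0.016), 'gripper_force': np.float64(49.946)}
shift mm [0.2 0.2 2.6] yaw -177.27 tilt [-0.     0.001 -1.   ] q6 -2.129
turn z -0.3
```

Call:
carry_out:
  rows:
    - [0,0,0,0,0,5]
    - [0,0,0,0,0,10]
    - [0,0,0,0,0,15]
    - [0,0,0,0,0,15]
    - [0,0,0,0,0,15]

```text
t: 5.92
tool_pos: [0.5552, -0.2517, 0.1046]
orientation: [-0.333, -3.124, -0.001]
force: [-0.3, 5.6, 2.2]
opening: 0.0156
gripper_force: 50.0
```

```bash
cat > r.py <<'E'
from h import *
st=robot.read_state(); print({k:np.round(st[k],3) for k in('t','force','wrist_torque','opening')}); rel([.5552,-.2517,.1046],130)
E
python3 r.py
```

```text
{'t': np.float64(5.925), 'force': array([-0.308,  5.605,  2.188]), 'wrist_torque': array([ 1.059,  0.045, -0.042]), 'opening': np.float64(0.016)}
shift mm [-0.  0.  0.] yaw 167.84 tilt [-0.     0.001 -1.   ] q6 -1.869
turn z 37.8
```

Call:
carry_out:
  rows:
    - [0,0,0,0,0,5]
    - [0,0,0,0,0,10]
    - [0,0,0,0,0,15]
    - [0,0,0,0,0,15]
    - [0,0,0,0,0,15]

```text
t: 6.55
tool_pos: [0.5552, -0.2517, 0.1046]
orientation: [-0.738, -3.053, -0.001]
force: [-0.7, 5.4, 2.7]
opening: 0.0157
gripper_force: 49.9
```

```bash
python3 r.py; python3 - <<'E'
from h import *
a=robot.read_camera('wrist')
save(cv2.resize(a[180:380,200:460],None,fx=3,fy=3,interpolation=cv2.INTER_CUBIC),'w3.png')
E
```

```text
{'t': np.float64(6.55), 'force': array([-0.705,  5.358,  2.661]), 'wrist_torque': array([0.978, 0.027, 0.025]), 'opening': np.float64(0.016)}
shift mm [-0.  0. -0.] yaw 152.84 tilt [-0.     0.001 -1.   ] q6 -1.607
turn z 22.8
```

View pics/w3.png

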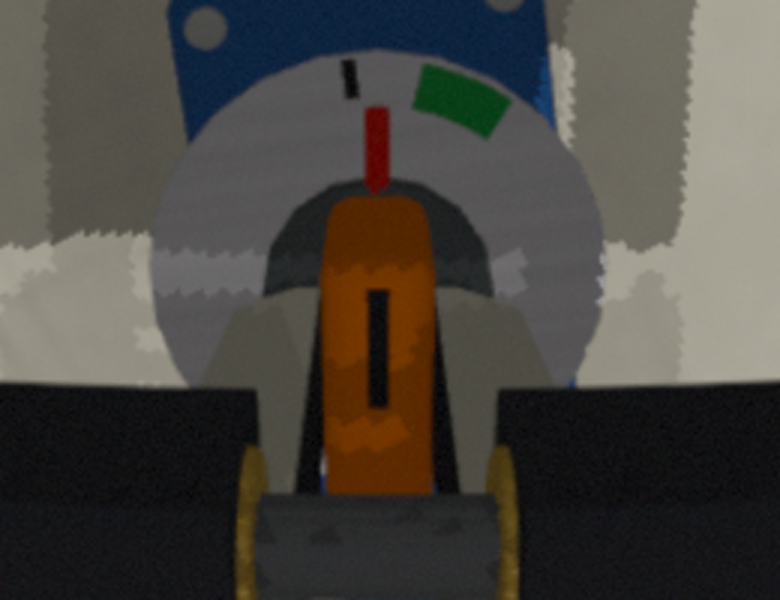

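The pointer (column 377) is already lined up with the bar and about 7° past the black mark (350,80), so the bite was at about 160°. Another 23° brings it to mid-patch.

Call:
carry_out:
  rows:
    - [0,0,0,0,0,5]
    - [0,0,0,0,0,10]
    - [0,0,0,0,0,15]
    - [0,0,0,0,0,20]
    - [0,0,0,0,0,23]
    - [0,0,0,0,0,23]
    - [0,0,0,0,0,23]

```text
t: 7.48
tool_pos: [0.5552, -0.2517, 0.1046]
orientation: [-1.331, -2.845, -0.001]
force: [-0.6, 6.6, 2.0]
opening: 0.0156
gripper_force: 49.9
```

Call:
carry_out:
  rows:
    - [0,0,0,0,0,0]
    - [0,0,0,0,0,0]
    - [0,0,0,0,0,0]
    - [0,0,0,0,0,0]
    - [0,0,0,0,0,0]
    - [0,0,0,0,0,0]
    - [0,0,0,0,0,0]
    - [0,0,0,0,0,0]
    - [0,0,0,0,0,0]
    - [0,0,0,0,0,0]
  jaw: 0

```text
t: 8.72
tool_pos: [0.5552, -0.2522, 0.1046]
orientation: [-1.335, -2.844, 0.0]
force: [-0.4, 0.8, 0.8]
opening: 0.093
gripper_force: 0.0
```

Call:
carry_out:
  rows:
    - [0,0,-0.02,0,0,0]
    - [0,0,-0.06,0,0,0]
    - [0,0,-0.1,0,0,0]
    - [0,0,-0.1,0,0,0]
    - [0,0,-0.1,0,0,0]

```text
t: 9.35
tool_pos: [0.5553, -0.2522, 0.2054]
orientation: [1.334, 2.843, -0.0]
force: [0.7, -0.7, -0.7]
opening: 0.0928
gripper_force: 0.0
```

```bash
python3 r.py; python3 - <<'E'
from h import *
a=robot.read_camera('wrist')
save(cv2.resize(a[150:330,200:440],None,fx=3,fy=3,interpolation=cv2.INTER_CUBIC),'w4.png')
E
```

```text
{'t': np.float64(9.35), 'force': array([ 0.659, -0.736, -0.701]), 'wrist_torque': array([-0.009, -0.152,  0.066]), 'opening': np.float64(0.093)}
shift mm [  0.6   0.2 100.8] yaw 129.72 tilt [ 0.001 -0.    -1.   ] q6 -1.204
turn z -0.3
```

View pics/w4.png

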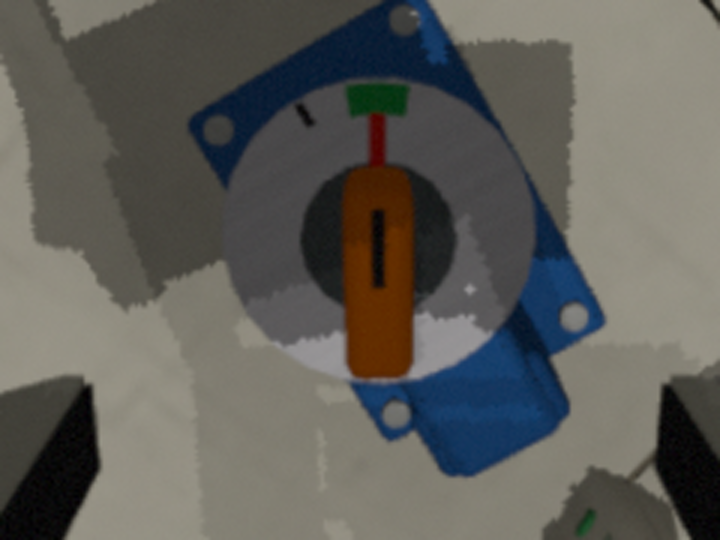

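The pointer at (377,135) points to the middle of the green patch at (377,100). The knob is parallel above it, and the gripper is clear.

```bash
python3 -c "
from plant import robot; print(robot.close_job())"
```

```text
the job is handed in; nothing more can be done
None
```

I tightened the tin press's knob to about 30° past the bite: the pointer is in the middle of the green patch, the knob is tight and released, the empty press was not touched, and the job is handed in (no verdict was returned).

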